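Sweep the ink sticks and eraser into the wooden bay

ROBOT

A 6-joint arm with a two-finger parallel gripper is mounted at the origin on a cart in front of the work surface, level with it; the furniture and walls round the work are solid. World frame = base frame: x ahead of the robot, y to its left, z up, the work surface at z = 0. Lengths are in m, angles in rad, forces in N, time in s.
With the tool pointing down it reaches from about 0.35 to 0.875 m from the base axis. Payload 4.2 kg.
Tool frame: the origin (TCP) lies on the centre line of the jaws, within the pads' length; the fingertips stand 17 mm ahead of it and the grasp point (between the pads) lies 2 mm behind it; z points along the fingers, y is the line along which they close (so a half turn about z gives the same grasp; the last joint's range is limited). The gripper opens to 85 mm and grips with 20 to 120 N. Pads are 22 mm wide; open, the fingers measure 114 mm over their backs; the gripper's body (76 mm by 85 mm) begins 54 mm behind the grasp point. The pads swing forward as they close: fully open they stand 13 mm farther back than shut.
Start: joints at [-1.008, 0.385, 0.008, 0, -1.194, -0.259], TCP at [0.187, -0.596, 0.248] pointing down, gripper open.
Joint ranges: [-3.14, 3.14], [-1.21, 2.06], [-1.07, 1.41], [-3.16, 2.05], [-2.99, -0.16], [-3.1, 3.1]. Speed limits (rad/s): [2.79, 2.79, 3.14, 3.14, 3.14, 3.14].

INTERFACE

Orientations are given as a 3x3 rotation matrix whose columns are the frame's x, y, z axes.
In Python, from workcell import status, eyes, manip gives the robot as it stands.
- The arm moves only by the tool inch_along, called after "Call:" as a command line: name --argument value ..., lists and objects as JSON in quotes. Schema: {"type":"object","properties":{"moves":{"type":"array","items":{"type":"object","properties":{"sx":{"type":"number"},"sy":{"type":"number"},"sz":{"type":"number"},"rx":{"type":"number"},"ry":{"type":"number"},"rz":{"type":"number"},"aperture":{"type":"number"}},"additionalProperties":false,"required":["aperture"]},"minItems":1,"maxItems":12},"force":{"type":"number"},"only":{"type":"string"},"quiet":{"type":"boolean"},"lines":{"type":"string"}},"required":["moves"],"additionalProperties":false}. moves is a list of rows, 1 to 12 of them, each an object with the fields sx, sy, sz (the shift in shares of 25 cm (1.0 is 25 cm)), rx, ry, rz (a rotation vector in normalised numbers (1 is 90 degrees)), aperture (the finger opening in m); a field left out counts as zero (the opening has to be given); each row shifts and turns the commanded pose from where the row before left it, along the tool's axes as they then stand; what a row does not reach is not made up. A row lasts 1/10 s, in which the tool goes at most 0.05 m and 0.15 rad, less where a joint would pass 70% of its speed; a pose out of reach is approached as far as the arm can. The fingers move at their own pace and stop on an object; force is the grip in N (left out, the last holds). Time passes only in rows, so rows that do not move let the fingers close. The tool returns the time, the measured TCP pose, the force, the opening and the grip force at its end. only (a regular expression) keeps the lines of the reply that match it, lines (a string "A,B") keeps lines A to B, and quiet returns only ok. Input that does not fit is refused with a message, and nothing moves.
- status.sense(): the state, without advancing time (a new reading comes with each control period).
- eyes.capture(name): name is "scene" or "top" or "wrist"; returns (picture, depth): 480x640x3 uint8, red, green, blue; 480x640 float32, m along the optical axis (not along the pixel's ray), 0 where there is no reading.
- eyes.camera_info(name): a dict with "fx", "fy", "cx", "cy" (pixels), "distortion" ([k1, k2, p1, p2, k3] as OpenCV has them; the pictures are not rectified), "rvec" (rotation vector, rad) and "tvec" (3), from world to camera coordinates, as OpenCV has them; the wrist camera has in their place "hand_eye" (4x4, takes a point from camera to tool coordinates, whose origin is the TCP and whose axes are the flange's). Camera axes: x right, y down, z forward; pixel columns grow to the right and rows downward; lengths in m; the calibration is good to about 2 mm. A picture is of the moment at which its call begins: read the wrist's pose just before it. camera_info takes no time and is no camera call.
- manip.job_done(): hands the job in; it is judged then, once.
The state is a dict: "time_s": time; "joints": joint angles; "qvel": joint speeds; "joint_torque": joint torques, N m; "ee_pos": TCP position; "ee_rot": TCP orientation; "ft_force": force on the tool from outside, world axes, zero at the start; "wrist_torque": the same for the moment, N m; "grip_width": finger opening in m; "grasp_force": force on a finger pad.
Only numpy, scipy, OpenCV 4.12 (cv2) and the standard library are available. Lean on these libraries where they do the work, as an engineer would, in place of code of your own. Each camera call takes 0.05 s, during which the arm holds its last target. There are 200 camera calls.

TASK

Clear the middle of the bench: with the closed fingers, sweep the two ink sticks and the eraser across the bench top, through the open side of the low three-sided wooden bay, until all three lie flat and wholly inside it. Push them along the surface; do not pick any of them up, and leave everything else on the bench where it stands.

Things in the scene. Friction and masses are not known exactly. Their poses are not given: they have to be found in the camera images.
- bay: low three-sided dark wooden bay, fixed, no floor; walls 12 mm thick, 26 mm high; inside 130 mm deep, 176 mm wide. Origin on the bench top, mid-mouth; its x points into the bay (inner back face at x = 0.130), y along the mouth (inner side faces at y = -0.088 and 0.088), z up. The mouth faces the robot's right (world -y), turned up to 0.3 rad either way
- ink_stick_1: a moulded ink stick, a flat bar with nearly square edges, black, 19 x 72 x 10 mm (its x, y, z), 24 g, loose; origin at the centre of its underside, long axis = its y. It starts lying flat, long axis within about 30 degrees of world x
- ink_stick_2: a moulded ink stick, a flat bar with nearly square edges, dark red, 19 x 72 x 10 mm (its x, y, z), 24 g, loose; origin at the centre of its underside, long axis = its y. It starts lying flat, long axis within about 30 degrees of world x
- eraser: a block eraser in a paper sleeve, 20 x 42 x 12 mm (its x, y, z), 18 g, loose; origin at the centre of its underside, long axis = its y. It starts lying flat, long axis within about 30 degrees of world x
- brush_rest: bystander, not an ink stick: a glazed brush rest with three peaks, 19 x 68 x 22 mm, loose; origin at the centre of its underside
- jar_madder: bystander: a small stoppered glass jar, 27 mm across, 61 mm high, loose; origin at the centre of its underside
- tape_roll: bystander: a roll of paper tape lying flat, 69 mm across, 18 mm high, loose; origin at the centre of its underside
- gum_tin: bystander: a round slip-lid tin, 68 mm across, 24 mm high, loose; origin at the centre of its underside
- glue_carton: bystander: a small carton, 44 x 62 x 36 mm, loose; origin at the centre of its underside
- ink_stick_1_end_a (a point): midpoint of the +y end face of ink_stick_1, 5 mm above its underside
- ink_stick_1_end_b (a point): midpoint of the -y end face of ink_stick_1, 5 mm above its underside
- ink_stick_2_end_a (a point): midpoint of the +y end face of ink_stick_2, 5 mm above its underside
- ink_stick_2_end_b (a point): midpoint of the -y end face of ink_stick_2, 5 mm above its underside
- eraser_end_a (a point): midpoint of the +y end face of eraser, 5 mm above its underside
- eraser_end_b (a point): midpoint of the -y end face of eraser, 5 mm above its underside

How it is judged:
At the end, for the whole second after the job is handed in: Both ends of both sticks and of the eraser lie between the bay's walls, 4 mm or more past its mouth line; all three lie flat (underside below 6 mm, tilt below 0.15 rad) and at rest (below 10 mm/s); rest, jar, tape, tin and carton are within 15 mm of their starts (x of ink_stick_1_end_a in the frame of bay between 0.004 and 0.133 m and y of ink_stick_1_end_a in the frame of bay between -0.091 and 0.091 m and x of ink_stick_1_end_b in the frame of bay between 0.004 and 0.133 m and y of ink_stick_1_end_b in the frame of bay between -0.091 and 0.091 m and height (world z) of each of ink_stick_1, ink_stick_2, eraser below 0.006 m and angle between each of ink_stick_1, ink_stick_2, eraser's own z axis and vertical below 0.15 rad and linear speed of each of ink_stick_1, ink_stick_2, eraser below 0.01 m/s and x of ink_stick_2_end_a in the frame of bay between 0.004 and 0.133 m and y of ink_stick_2_end_a in the frame of bay between -0.091 and 0.091 m and x of ink_stick_2_end_b in the frame of bay between 0.004 and 0.133 m and y of ink_stick_2_end_b in the frame of bay between -0.091 and 0.091 m and x of eraser_end_a in the frame of bay between 0.004 and 0.133 m and y of eraser_end_a in the frame of bay between -0.091 and 0.091 m and x of eraser_end_b in the frame of bay between 0.004 and 0.133 m and y of eraser_end_b in the frame of bay between -0.091 and 0.091 m and distance of each of brush_rest, jar_madder, tape_roll, gum_tin, glue_carton from where it was at the start of the episode below 0.015 m); the robot touches nothing.
It fails at once if an ink stick or the eraser is lifted off the bench (more than 15 mm) (height (world z) of any of ink_stick_1, ink_stick_2, eraser above 0.015 m).
It fails at once if the brush rest, jar, tape roll, tin or carton is knocked out of its place (15 mm) or tipped (0.35 rad) ((distance of brush_rest from where it was at the start of the episode above 0.015 m or angle between brush_rest's own z axis and vertical above 0.35 rad) or (distance of jar_madder from where it was at the start of the episode above 0.015 m or angle between jar_madder's own z axis and vertical above 0.35 rad) or (distance of tape_roll from where it was at the start of the episode above 0.015 m or angle between tape_roll's own z axis and vertical above 0.35 rad) or (distance of gum_tin from where it was at the start of the episode above 0.015 m or angle between gum_tin's own z axis and vertical above 0.35 rad) or (distance of glue_carton from where it was at the start of the episode above 0.015 m or angle between glue_carton's own z axis and vertical above 0.35 rad)).
It also fails if it takes over 72 s, if anything falls off the work surface, if the arm or the gripper's body presses on something with over 40 N, if the wrist force passes 120 N, or if a joint passes its speed limit or range.

## Working session

There is one attempt and no reset: what is moved stays moved. The work goes in short steps, Python scripts to look and compute and a tool call to move; the robot and the scene stay as the last step left them, time stands still between calls to the robot, and variables do not carry over. Pictures are saved under pics/ and viewed, at most 10 in all, crops included, and the job is handed in when it is done.

```bash
ls; mkdir -p pics
```

Run:
```python
from workcell import status, eyes
import cv2
s=status.sense(); print(s['time_s'],s['ee_pos'],s['ee_rot'],s['grip_width'])
import numpy as np
for n in ('top','scene'):
    p,d=eyes.capture(n); cv2.imwrite(f'pics/{n}0.png',p[:,:,::-1]); np.save(f'{n}0.npy',d); print(eyes.camera_info(n))
```

```text
pics
0.0 [ 0.18683712 -0.59584525  0.24722325] [[-9.54267378e-01 -2.98953634e-01 -7.04694883e-04]
 [-2.98954460e-01  9.54265150e-01  2.06261665e-03]
 [ 5.58390257e-05  2.17895946e-03 -9.99997625e-01]] 0.08540714392467397
{'fx': 496.30594598364394, 'fy': 496.30594598364394, 'cx': 319.38964141707044, 'cy': 232.4910222912341, 'distortion': array([-0.04368753,  0.        ,  0.        ,  0.        ,  0.        ]), 'rvec': array([ 2.16627128, -2.15718783,  0.15888065]), 'tvec': array([-0.04427304,  0.50530959,  0.86100992])}
{'fx': 559.1079372946989, 'fy': 559.1079372946989, 'cx': 323.77965102774743, 'cy': 234.6525070328127, 'distortion': array([-0.04617623,  0.        ,  0.        ,  0.        ,  0.        ]), 'rvec': array([ 1.90794547, -0.99397109,  0.58110212]), 'tvec': array([-0.32607449,  0.25273138,  0.6908952 ])}
```

View pics/top0.png

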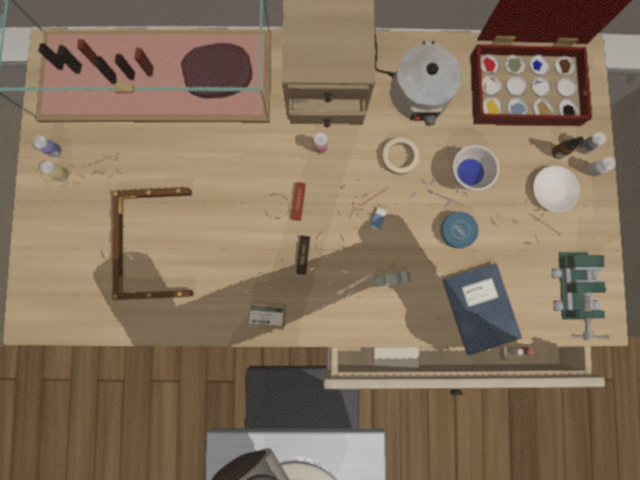

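The top view shows the bay at (150,245) with its mouth on the right. The red stick is at (298,201), the black stick at (303,255) and the eraser at (378,217). Bystanders: jar (320,143), tape (401,155), tin (460,230), brush rest (392,279) and carton (267,316).

Create h.py:
```python
import numpy as np, cv2
from workcell import status, eyes
def ray(n,uv,z):
    c=eyes.camera_info(n);K=np.array([[c['fx'],0,c['cx']],[0,c['fy'],c['cy']],[0,0,1]])
    p=cv2.undistortPoints(np.array(uv,float).reshape(-1,1,2),K,c['distortion'])[:,0]
    R=cv2.Rodrigues(c['rvec'])[0];o=-R.T@c['tvec'];d=np.c_[p,np.ones(len(p))]@R
    return o+d*((z-o[2])/d[:,2])[:,None]
def proj(n,P):
    c=eyes.camera_info(n);K=np.array([[c['fx'],0,c['cx']],[0,c['fy'],c['cy']],[0,0,1]])
    return cv2.projectPoints(np.array(P,float),c['rvec'],c['tvec'],K,c['distortion'])[0][:,0]
def heights(n,d):
    v,u=np.mgrid[:480,:640];c=eyes.camera_info(n);K=np.array([[c['fx'],0,c['cx']],[0,c['fy'],c['cy']],[0,0,1]])
    p=cv2.undistortPoints(np.stack([u,v],-1).reshape(-1,1,2).astype(float),K,c['distortion'])[:,0]
    P=np.c_[p,np.ones(len(p))]*d.reshape(-1,1);R=cv2.Rodrigues(c['rvec'])[0]
    return ((P-c['tvec'])@R).reshape(480,640,3)
```

Run:
```python
from h import *
d=np.load('top0.npy');W=heights('top',d);Z=W[...,2]
b=np.median(Z[150:340,200:420]);print('bench z',b,'cam',ray('top',[[320,240]],.9))
m=((Z-b)>0.005).astype(np.uint8);m[:130]=0;m[335:]=0
n,l,st,ce=cv2.connectedComponentsWithStats(m)
for i in range(1,n):
    if st[i,4]<60: continue
    P=W[l==i]-[0,0,b]; 
    r=cv2.minAreaRect((P[:,:2]*1000).astype(np.float32))
    print(ce[i].round(),st[i,4],'rect mm',np.round(r[0]),np.round(r[1]),round(r[2]),'zmax',P[:,2].max().round(3))
    if st[i,2]>60: print(cv2.boxPoints(r).round())
print(ray('top',[[117,190],[190,192],[192,293],[116,297]],.026).round(3))
```

```text
bench z 0.0006062300274588905 cam [[ 0.39165352 -0.02796419  0.9       ]]
[320. 142.] 266 rect mm [672. -43.] [26. 24.] 44 zmax 0.064
[578. 145.] 770 rect mm [ 550. -291.] [ 42. 617.] 27 zmax 0.919
[ 47. 146.] 383 rect mm [525. 228.] [577.  27.] 59 zmax 0.919
[401. 155.] 620 rect mm [ 532. -133.] [ 68. 349.] 63 zmax 0.919
[475. 168.] 1692 rect mm [ 507. -206.] [ 83. 419.] 45 zmax 0.919
[601. 166.] 383 rect mm [ 634. -571.] [27. 25.] 63 zmax 0.064
[ 54. 170.] 396 rect mm [501. 219.] [541.  28.] 63 zmax 0.919
[557. 188.] 1165 rect mm [ 493. -285.] [ 86. 553.] 26 zmax 0.919
[298. 201.] 389 rect mm [496.  -7.] [216.  29.] 3 zmax 0.919
[137. 242.] 2136 rect mm [489. 155.] [204. 363.] 1 zmax 0.919
[[384. 335.]
 [389. -28.]
 [594. -25.]
 [588. 338.]]
[378. 218.] 236 rect mm [ 467. -101.] [ 26. 213.] 54 zmax 0.919
[459. 230.] 1084 rect mm [ 446. -187.] [ 67. 333.] 31 zmax 0.919
[303. 254.] 408 rect mm [446. -13.] [115.  27.] 1 zmax 0.919
[580. 287.] 3018 rect mm [ 399. -296.] [150. 537.] 0 zmax 0.919
[481. 303.] 3858 rect mm [ 356. -219.] [135. 364.] 11 zmax 0.919
[[ 257.  -52.]
 [ 324. -410.]
 [ 456. -385.]
 [ 389.  -28.]]
[392. 279.] 367 rect mm [ 414. -118.] [ 19. 186.] 9 zmax 0.919
[266. 315.] 928 rect mm [360.  27.] [ 51. 114.] 4 zmax 0.919
[[0.583 0.33  0.026]
 [0.58  0.195 0.026]
 [0.396 0.185 0.026]
 [0.388 0.321 0.026]]
```

```bash
python3 -c "
import cv2
a=cv2.imread('pics/top0.png');cv2.imwrite('pics/c.png',cv2.resize(a[130:335,90:490],None,fx=2,fy=2,interpolation=3))"
```

```text
(no output)
```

View pics/c.png

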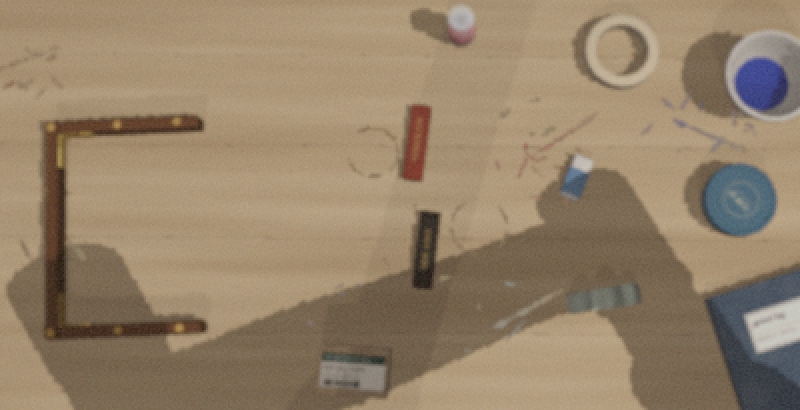

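View pics/scene0.png

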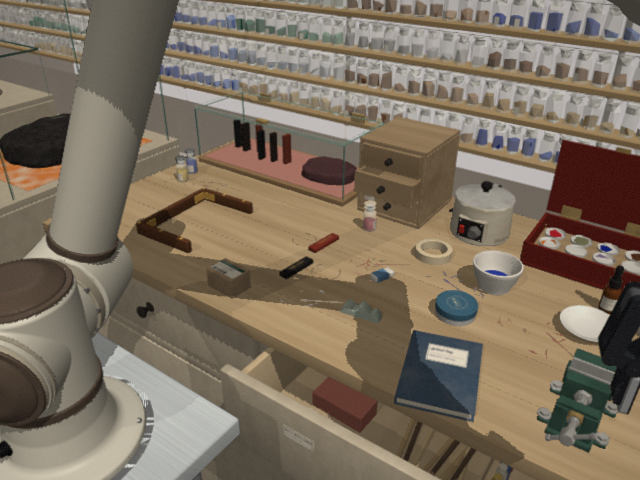

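The crop shows the red stick at (416,143), the black stick at (426,250) and the eraser at (577,176). The bay's arm tips are at (203,124) and (206,327). The scene view matches, with the gripper out at the right edge.

Run:
```python
from h import *
f=lambda L,z:ray('top',[[90+x/2,130+y/2] for x,y in L],z)[:,:2].round(3)
print('red',f([(411,105),(430,107),(421,181),(402,180)],.01).tolist())
print('blk',f([(420,211),(440,213),(431,289),(412,288)],.01).tolist())
print('ers',f([(570,152),(593,159),(582,199),(560,193)],.012).tolist())
print('bay tipU,tipL outer/inner',f([(203,117),(203,130),(206,320),(206,333)],.026).tolist())
print('bay back outer corners',f([(41,123),(45,339)],.026).tolist())
print('bay inner corner bottom',f([(66,136),(66,322)],.026).tolist())
print('jar',f([(461,20)],.06),'tape',f([(621,50)],.018),'tin',f([(740,200)],.024),'rest',f([(567,300),(640,293)],.015),'carton',f([(320,352),(386,357),(386,392),(320,388)],.036).tolist())
# calibration check with the depth
W=heights('top',np.load('top0.npy'))
```

```text
red [[0.603, 0.003], [0.601, -0.015], [0.531, -0.007], [0.532, 0.01]]
blk [[0.503, -0.007], [0.501, -0.025], [0.431, -0.017], [0.432, 0.0]]
ers [[0.559, -0.146], [0.552, -0.167], [0.514, -0.157], [0.52, -0.136]]
bay tipU,tipL outer/inner [[0.587, 0.193], [0.575, 0.192], [0.402, 0.183], [0.39, 0.183]]
bay back outer corners [[0.58, 0.342], [0.384, 0.327]]
bay inner corner bottom [[0.568, 0.318], [0.399, 0.309]]
jar [[ 0.669 -0.043]] tape [[ 0.655 -0.195]] tin [[ 0.513 -0.301]] rest [[ 0.421 -0.141]
 [ 0.428 -0.208]] carton [[0.374, 0.08], [0.37, 0.022], [0.339, 0.021], [0.343, 0.079]]
```

Units first: shifts go in shares of 25 cm and turns go in shares of 90 degrees. So -0.035 m / 0.25 = -0.14, 0.0348 m / 0.25 = 0.1392.

Call:
inch_along --moves '[{"sx":-0.14, "sy":0.1392, "aperture":0}, {"sx":-0.14, "sy":0.1392, "aperture":0}, {"sx":-0.14, "sy":0.1392, "aperture":0}, {"sx":-0.14, "sy":0.1392, "aperture":0}, {"sx":-0.14, "sy":0.1392, "aperture":0}, {"sx":-0.14, "sy":0.1392, "aperture":0}, {"sx":-0.14, "sy":0.1392, "aperture":0}, {"sx":-0.14, "sy":0.1392, "aperture":0}, {"sx":-0.14, "sy":0.1392, "aperture":0}, {"sx":-0.14, "sy":0.1392, "aperture":0}, {"sx":-0.14, "sy":0.1392, "aperture":0}, {"sx":-0.14, "sy":0.1392, "aperture":0}]' --force 40

```text
time_s: 1.3
ee_pos: [0.4631, -0.0702, 0.2483]
ee_rot: [[-0.954, -0.3, -0.0], [-0.3, 0.954, 0.0], [0.0, 0.0, -1.0]]
ft_force: [1.3, -1.1, 0.8]
grip_width: 0.0003
grasp_force: 0.0
```

Call:
inch_along --moves '[{"rz":-0.0923, "aperture":0}, {"rz":-0.0923, "aperture":0}, {"rz":-0.0923, "aperture":0}, {"rz":-0.0923, "aperture":0}, {"rz":-0.0923, "aperture":0}, {"rz":-0.0923, "aperture":0}, {"rz":-0.0923, "aperture":0}, {"rz":-0.0923, "aperture":0}, {"aperture":0}]'

```text
time_s: 2.2
ee_pos: [0.4625, -0.0722, 0.2479]
ee_rot: [[-0.107, -0.994, -0.001], [-0.994, 0.107, 0.0], [0.0, 0.001, -1.0]]
ft_force: [-0.1, -1.4, -0.2]
grip_width: -0.0
grasp_force: 0.0
```

Converted, 0.045 m / 0.25 = 0.18, 0.026 m / 0.25 = 0.104.

Call:
inch_along --moves '[{"sz":0.18, "aperture":0}, {"sz":0.18, "aperture":0}, {"sz":0.18, "aperture":0}, {"sz":0.18, "aperture":0}, {"sz":0.104, "aperture":0}, {"sz":0.08, "aperture":0}, {"aperture":0}]'

```text
time_s: 2.9
ee_pos: [0.4608, -0.0726, 0.0198]
ee_rot: [[-0.11, -0.994, -0.007], [-0.994, 0.11, -0.001], [0.002, 0.007, -1.0]]
ft_force: [-1.8, 0.2, 0.6]
grip_width: -0.0001
grasp_force: 0.0
```

Run:
```python
from h import *
p,d=eyes.capture('top');cv2.imwrite('pics/c1.png',cv2.resize(p[130:335,90:490,::-1],None,fx=2,fy=2,interpolation=3))
```

```text
(no output)
```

View pics/c1.png

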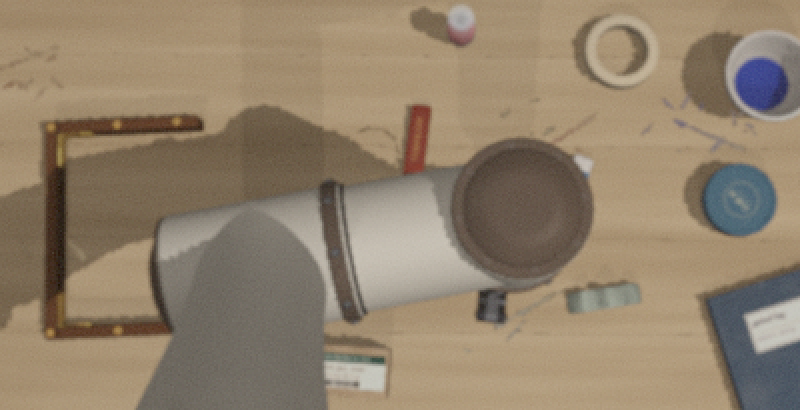

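The arm hides the fingers from above, but the measured pose is right behind the black stick, so I'll push.

Converted, -0.025 m / 0.25 = -0.1, -0.02 m / 0.25 = -0.08.

Call:
inch_along --moves '[{"sx":-0.08, "aperture":0}, {"sx":-0.06, "aperture":0}, {"sx":-0.06, "aperture":0}, {"sx":-0.08, "aperture":0}, {"sx":-0.1, "aperture":0}, {"sx":-0.1, "aperture":0}, {"sx":-0.1, "aperture":0}, {"sx":-0.1, "aperture":0}, {"sx":-0.1, "aperture":0}, {"sx":-0.1, "aperture":0}, {"sx":-0.1, "aperture":0}, {"sx":-0.1, "aperture":0}]'

```text
time_s: 4.15
ee_pos: [0.4925, 0.1979, 0.0243]
ee_rot: [[-0.108, -0.994, 0.003], [-0.994, 0.108, 0.002], [-0.002, -0.002, -1.0]]
ft_force: [-0.8, -0.4, -0.1]
grip_width: -0.0001
grasp_force: 0.0
```

Run:
```python
from h import *
s=status.sense();print(s['time_s'])
p,d=eyes.capture('wrist');cv2.imwrite('pics/w1.png',p[:,:,::-1])
```

```text
4.15
```

View pics/w1.png

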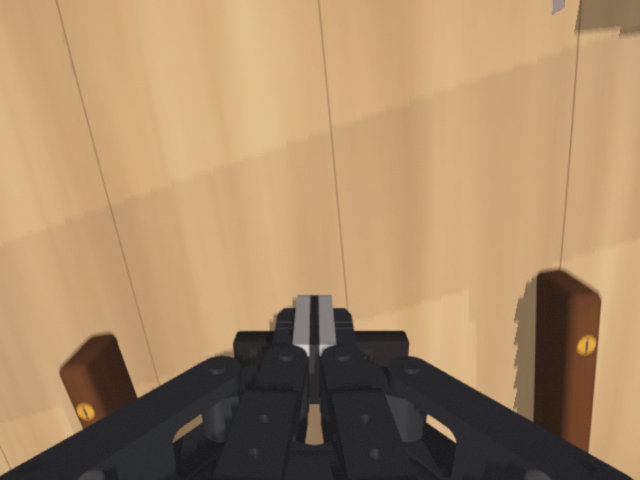

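The wrist view shows the black stick square across the fingers at (320,350), inside the bay walls. I'll finish this push.

Converted, -0.02 m / 0.25 = -0.08, -0.01 m / 0.25 = -0.04.

Call:
inch_along --moves '[{"sx":-0.08, "sz":0.004, "aperture":0}, {"sx":-0.08, "sz":0.004, "aperture":0}, {"sx":-0.06, "sz":0.004, "aperture":0}, {"sx":-0.04, "aperture":0}, {"sx":-0.024, "aperture":0}, {"aperture":0}]'

```text
time_s: 4.8
ee_pos: [0.4993, 0.2675, 0.0191]
ee_rot: [[-0.106, -0.994, 0.0], [-0.994, 0.106, 0.0], [-0.0, -0.0, -1.0]]
ft_force: [0.1, -0.4, -0.9]
grip_width: -0.0001
grasp_force: 0.0
```

Converted, -0.05 m / 0.25 = -0.2, 0.0367 m / 0.25 = 0.1468.

Call:
inch_along --moves '[{"sx":0.12, "aperture":0}, {"sz":-0.2, "aperture":0}, {"sz":-0.2, "aperture":0}, {"sx":0.1468, "sy":-0.0628, "aperture":0}, {"sx":0.1468, "sy":-0.0628, "aperture":0}, {"sx":0.1468, "sy":-0.0628, "aperture":0}, {"sx":0.1468, "sy":-0.0628, "aperture":0}, {"sx":0.1468, "sy":-0.0628, "aperture":0}, {"sx":0.1468, "sy":-0.0628, "aperture":0}, {"sx":0.1468, "sy":-0.0628, "aperture":0}, {"sx":0.1468, "sy":-0.0628, "aperture":0}]'

```text
time_s: 5.9
ee_pos: [0.5892, -0.0705, 0.1192]
ee_rot: [[-0.108, -0.994, -0.001], [-0.994, 0.108, 0.0], [0.0, 0.001, -1.0]]
ft_force: [-0.1, 0.3, -0.1]
grip_width: -0.0002
grasp_force: 0.0
```

Call:
inch_along --moves '[{"rz":-0.0853, "aperture":0}, {"rz":-0.0853, "aperture":0}, {"rz":-0.0853, "aperture":0}, {"aperture":0}]'

```text
time_s: 6.3
ee_pos: [0.5889, -0.0691, 0.119]
ee_rot: [[0.289, -0.957, -0.001], [-0.957, -0.289, 0.0], [-0.0, 0.001, -1.0]]
ft_force: [0.6, -0.1, -0.4]
grip_width: -0.0003
grasp_force: 0.0
```

Converted, 0.04 m / 0.25 = 0.16, 0.035 m / 0.25 = 0.14.

Call:
inch_along --moves '[{"sz":0.16, "aperture":0}, {"sz":0.14, "aperture":0}, {"sz":0.088, "aperture":0}, {"aperture":0}]'

```text
time_s: 6.7
ee_pos: [0.5879, -0.0687, 0.0198]
ee_rot: [[0.288, -0.958, -0.005], [-0.958, -0.288, -0.001], [-0.001, 0.005, -1.0]]
ft_force: [0.1, 0.4, 0.2]
grip_width: 0.0
grasp_force: 0.0
```

Call:
inch_along --moves '[{"sx":-0.08, "aperture":0}, {"sx":-0.08, "aperture":0}, {"sx":-0.04, "aperture":0}, {"sx":-0.04, "aperture":0}, {"sx":-0.04, "aperture":0}, {"sx":-0.04, "aperture":0}, {"sx":-0.08, "aperture":0}, {"sx":-0.08, "aperture":0}, {"sx":-0.08, "aperture":0}, {"sx":-0.08, "aperture":0}]'

```text
time_s: 7.7
ee_pos: [0.5427, 0.0856, 0.0224]
ee_rot: [[0.29, -0.957, 0.0], [-0.957, -0.29, -0.0], [0.0, -0.0, -1.0]]
ft_force: [0.2, 0.8, -0.4]
grip_width: -0.0003
grasp_force: 0.1
```

Run:
```python
from h import *
p,d=eyes.capture('wrist');cv2.imwrite('pics/w2.png',p[:,:,::-1])
```

```text
(no output)
```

View pics/w2.png

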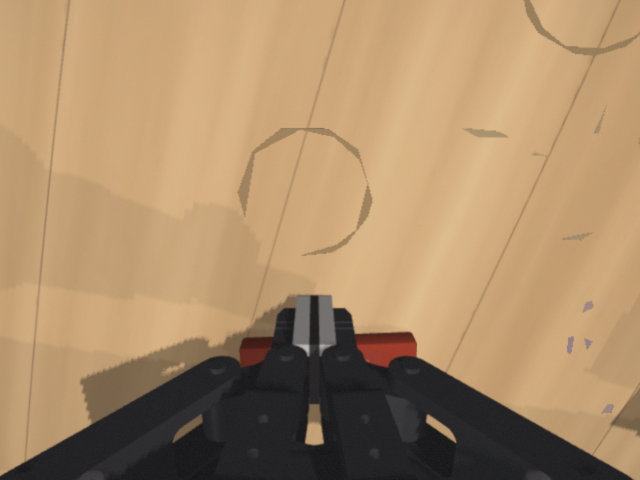

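The red stick sits nearly flush on the fingers at (328,345), about 6 mm off centre. I'll carry on.

Converted, -0.02 m / 0.25 = -0.08, -0.012 m / 0.25 = -0.048.

Call:
inch_along --moves '[{"sx":-0.08, "aperture":0}, {"sx":-0.08, "sz":0.004, "aperture":0}, {"sx":-0.08, "aperture":0}, {"sx":-0.08, "sz":0.004, "aperture":0}, {"sx":-0.08, "aperture":0}, {"sx":-0.08, "aperture":0}, {"sx":-0.048, "aperture":0}, {"sx":-0.032, "aperture":0}, {"sx":-0.016, "aperture":0}, {"aperture":0}]'

```text
time_s: 8.75
ee_pos: [0.5012, 0.2226, 0.0203]
ee_rot: [[0.291, -0.957, -0.0], [-0.957, -0.291, 0.0], [-0.0, 0.0, -1.0]]
ft_force: [-0.5, -0.8, -0.1]
grip_width: -0.0005
grasp_force: 0.0
```

Run:
```python
from h import *
p,d=eyes.capture('wrist');cv2.imwrite('pics/w3.png',p[:,:,::-1])
```

```text
(no output)
```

View pics/w3.png

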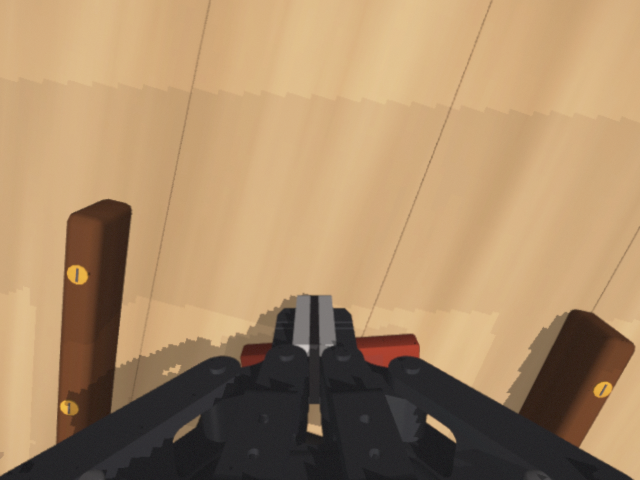

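The red stick is about 10 cm past the arm tips visible at (100,205) and (590,315), well clear of both walls. Next is the eraser.

Converted, -0.05 m / 0.25 = -0.2, 0.0433 m / 0.25 = 0.1732.

Call:
inch_along --moves '[{"sx":0.12, "aperture":0}, {"sz":-0.2, "aperture":0}, {"sz":-0.2, "aperture":0}, {"sx":0.1732, "sy":0.0372, "aperture":0}, {"sx":0.1732, "sy":0.0372, "aperture":0}, {"sx":0.1732, "sy":0.0372, "aperture":0}, {"sx":0.1732, "sy":0.0372, "aperture":0}, {"sx":0.1732, "sy":0.0372, "aperture":0}, {"sx":0.1732, "sy":0.0372, "aperture":0}, {"sx":0.1732, "sy":0.0372, "aperture":0}, {"sx":0.1732, "sy":0.0372, "aperture":0}, {"sx":0.1732, "sy":0.0372, "aperture":0}]'

```text
time_s: 10.0
ee_pos: [0.5425, -0.2059, 0.1203]
ee_rot: [[0.29, -0.957, -0.0], [-0.957, -0.29, 0.0], [-0.0, 0.0, -1.0]]
ft_force: [0.4, 0.7, -0.5]
grip_width: -0.0
grasp_force: 0.0
```

Call:
inch_along --moves '[{"rz":0.0681, "aperture":0}, {"rz":0.0681, "aperture":0}, {"aperture":0}]'

```text
time_s: 10.3
ee_pos: [0.5424, -0.2046, 0.12]
ee_rot: [[0.079, -0.997, -0.001], [-0.997, -0.079, 0.0], [-0.0, 0.001, -1.0]]
ft_force: [0.4, -0.9, 0.2]
grip_width: -0.0001
grasp_force: 0.0
```

Converted, 0.04 m / 0.25 = 0.16, 0.035 m / 0.25 = 0.14.

Call:
inch_along --moves '[{"sz":0.16, "aperture":0}, {"sz":0.14, "aperture":0}, {"sz":0.092, "aperture":0}, {"aperture":0}, {"sx":-0.08, "aperture":0}, {"sx":-0.04, "aperture":0}, {"sx":-0.04, "aperture":0}, {"sx":-0.04, "aperture":0}, {"sx":-0.04, "aperture":0}, {"sx":-0.08, "aperture":0}, {"sx":-0.08, "aperture":0}, {"aperture":0}]'

```text
time_s: 11.5
ee_pos: [0.535, -0.1018, 0.0226]
ee_rot: [[0.084, -0.996, 0.0], [-0.996, -0.084, 0.0], [-0.0, -0.0, -1.0]]
ft_force: [-0.8, -0.1, -0.5]
grip_width: -0.0004
grasp_force: 0.0
```

Run:
```python
from h import *
p,d=eyes.capture('wrist');q,d=eyes.capture('top')
cv2.imwrite('pics/w4.png',np.hstack([cv2.resize(p[240:480,120:520,::-1],None,fx=1,fy=1),q[130:370,90:490,::-1]]))
```

```text
(no output)
```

View pics/w4.png

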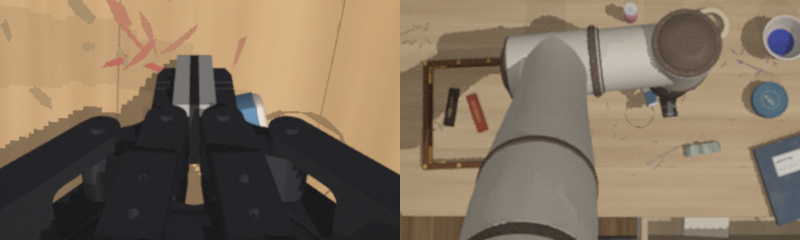

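Both sticks lie inside the bay, at (452,107) and (476,112) in the right half. The eraser's white end is at (255,108) in the left half, so it sits about 8 mm off centre. I'll re-centre the fingers and push on.

Converted, -0.02 m / 0.25 = -0.08, -0.01 m / 0.25 = -0.04.

Call:
inch_along --moves '[{"sx":0.04, "sz":0.004, "aperture":0}, {"sy":-0.028, "aperture":0}, {"sx":-0.04, "aperture":0}, {"sx":-0.06, "aperture":0}, {"sx":-0.08, "aperture":0}, {"sx":-0.08, "aperture":0}, {"sx":-0.08, "aperture":0}, {"sx":-0.08, "aperture":0}, {"sx":-0.08, "aperture":0}, {"sx":-0.08, "aperture":0}, {"sx":-0.08, "aperture":0}]'

```text
time_s: 12.7
ee_pos: [0.5288, 0.0532, 0.0213]
ee_rot: [[0.082, -0.997, -0.0], [-0.997, -0.082, 0.0], [-0.0, 0.0, -1.0]]
ft_force: [0.4, 0.2, -0.6]
grip_width: 0.0001
grasp_force: 0.0
```

Call:
inch_along --moves '[{"sx":-0.08, "aperture":0}, {"sx":-0.08, "aperture":0}, {"sx":-0.08, "sz":0.004, "aperture":0}, {"sx":-0.08, "aperture":0}, {"sx":-0.08, "sz":0.004, "aperture":0}, {"sx":-0.06, "aperture":0}, {"sx":-0.04, "aperture":0}, {"sx":-0.024, "aperture":0}, {"aperture":0}]'

```text
time_s: 13.6
ee_pos: [0.5188, 0.1825, 0.0193]
ee_rot: [[0.082, -0.997, 0.0], [-0.997, -0.082, 0.0], [-0.0, -0.0, -1.0]]
ft_force: [-0.2, -0.3, 0.6]
grip_width: 0.0001
grasp_force: 0.0
```

Run:
```python
from h import *
p,d=eyes.capture('wrist');q,d=eyes.capture('top')
cv2.imwrite('pics/w5.png',np.hstack([p[240:480,120:520,::-1],q[130:370,90:490,::-1]]))
```

```text
(no output)
```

View pics/w5.png

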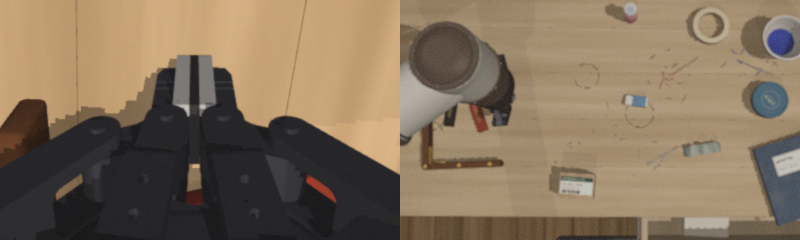

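The eraser slipped off and stayed out at (636,101) in the right half, turned lengthwise along y. I shifted the wrong way, because image-right is −x. I'll measure it and push again.

Run:
```python
from h import *
q=cv2.imread('pics/w5.png')[:,400:]
s=q[85:120,215:260].astype(int)
b=(s[...,0]-s[...,2])>-10   # blue or white vs. wood
m=np.zeros(q.shape[:2],np.uint8);m[85:120,215:260]=b
n,l,st,ce=cv2.connectedComponentsWithStats(m);print(st,ce)
i=1+st[1:,4].argmax();v,u=np.nonzero(l==i)
P=ray('top',np.c_[u+90,v+130],.012)[:,:2]
r=cv2.minAreaRect((P*1000).astype(np.float32));print(r,cv2.boxPoints(r).round().tolist(),P.mean(0))
c=np.cov(P.T);w,e=np.linalg.eigh(c);print(w,e[:,1])
```

```text
[[    0     0   400   240 95844]
 [  231    95    16    12   156]] [[199.43630274 119.53057051]
 [238.63461538 100.71794872]]
((511.60784912109375, -59.486122131347656), (27.71565818786621, 19.65390396118164), 83.11991882324219) [[500.0, -72.0], [520.0, -74.0], [523.0, -47.0], [504.0, -45.0]] [ 0.51168009 -0.05956451]
[3.25527771e-05 6.14798484e-05] [0.12634934 0.99198581]
```

Converted, -0.05 m / 0.25 = -0.2, 0.038 m / 0.25 = 0.152.

Call:
inch_along --moves '[{"sx":0.12, "aperture":0}, {"sz":-0.2, "aperture":0}, {"sz":-0.2, "aperture":0}, {"sx":0.152, "sy":0.022, "aperture":0}, {"sx":0.152, "sy":0.022, "aperture":0}, {"sx":0.152, "sy":0.022, "aperture":0}, {"sx":0.152, "sy":0.022, "aperture":0}, {"sx":0.152, "sy":0.022, "aperture":0}, {"sx":0.152, "sy":0.022, "aperture":0}, {"sx":0.152, "sy":0.022, "aperture":0}]'

```text
time_s: 14.7
ee_pos: [0.5036, -0.1185, 0.1194]
ee_rot: [[0.08, -0.997, -0.0], [-0.997, -0.08, 0.0], [-0.0, 0.0, -1.0]]
ft_force: [0.7, 0.5, -0.5]
grip_width: 0.0
grasp_force: 0.0
```

Call:
inch_along --moves '[{"rz":0.0643, "aperture":0}, {"rz":0.0643, "aperture":0}, {"aperture":0}]'

```text
time_s: 15.0
ee_pos: [0.5038, -0.1174, 0.1192]
ee_rot: [[-0.123, -0.992, -0.0], [-0.992, 0.123, 0.0], [0.0, 0.0, -1.0]]
ft_force: [-0.5, 0.6, 0.3]
grip_width: 0.0001
grasp_force: 0.0
```

Run:
```python
from h import *
s=status.sense();R=np.array(s['ee_rot']);t=np.array(s['ee_pos']);q,_=eyes.capture('wrist');c=eyes.camera_info('wrist')
cv2.imwrite('pics/w6.png',q[:,:,::-1])
H=np.array(c['hand_eye']);K=np.array([[c['fx'],0,c['cx']],[0,c['fy'],c['cy']],[0,0,1]])
A=q.astype(int);m=((A[...,2]-A[...,0])>-5)&(A.sum(2)>250)
n,l,st,ce=cv2.connectedComponentsWithStats(m.astype(np.uint8))
for i in range(1,n):
    if st[i,4]<300: continue
    v,u=np.nonzero(l==i);p=cv2.undistortPoints(np.c_[u,v].astype(float).reshape(-1,1,2),K,c['distortion'])[:,0]
    # axes flange = tool
    M=R@H[:3,:3];o=t+R@H[:3,3];d=np.c_[p,np.ones(len(p))]@M.T;P=(o+d*((.012-o[2])/d[:,2])[:,None])[:,:2]
    r=cv2.minAreaRect((P*1000).astype(np.float32));print(st[i],np.round(cv2.boxPoints(r)).tolist(),np.round(r[1]))
```

```text
(no output)
```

Converted, 0.04 m / 0.25 = 0.16, -0.02 m / 0.25 = -0.08.

Call:
inch_along --moves '[{"sz":0.16, "aperture":0}, {"sz":0.14, "aperture":0}, {"sz":0.092, "aperture":0}, {"aperture":0}, {"sx":-0.08, "aperture":0}, {"sx":-0.04, "aperture":0}, {"sx":-0.024, "aperture":0}, {"sx":-0.032, "aperture":0}, {"sx":-0.04, "aperture":0}, {"sx":-0.048, "aperture":0}, {"sx":-0.056, "aperture":0}, {"sx":-0.06, "aperture":0}]'

```text
time_s: 16.25
ee_pos: [0.5161, -0.0208, 0.0214]
ee_rot: [[-0.121, -0.993, 0.0], [-0.993, 0.121, 0.0], [-0.0, -0.0, -1.0]]
ft_force: [0.9, -0.9, -0.0]
grip_width: 0.0002
grasp_force: 0.1
```

Call:
inch_along --moves '[{"sx":-0.06, "aperture":0}, {"sx":-0.06, "aperture":0}, {"sx":-0.06, "aperture":0}, {"sx":-0.06, "aperture":0}, {"sx":-0.06, "aperture":0}, {"sx":-0.04, "sz":0.002, "aperture":0}, {"sx":-0.02, "aperture":0}, {"aperture":0}]'

```text
time_s: 17.05
ee_pos: [0.5269, 0.068, 0.0208]
ee_rot: [[-0.12, -0.993, 0.0], [-0.993, 0.12, 0.0], [-0.0, -0.0, -1.0]]
ft_force: [-0.5, -0.3, -0.1]
grip_width: 0.0001
grasp_force: 0.0
```

Create find.py:
```python
from h import *
def find():
    s=status.sense();t=np.array(s['ee_pos']);print(s['time_s'],t.round(4))
    for n in('top','scene'):
        q,_=eyes.capture(n);A=q.astype(int);hsv=cv2.cvtColor(q,cv2.COLOR_RGB2HSV)
        m=((A[...,2]-A[...,0])>15).astype(np.uint8)
        k,l,st,ce=cv2.connectedComponentsWithStats(m)
        for i in range(1,k):
            if st[i,4]<15: continue
            v,u=np.nonzero(l==i);P=ray(n,np.c_[u,v],.012)[:,:2]
            c=P.mean(0)
            if .33<c[0]<.62 and -.22<c[1]<.34:
                r=cv2.minAreaRect((P*1000).astype(np.float32));print(n,st[i],c.round(3),np.round(r[1]),cv2.boxPoints(r).round().tolist())
if __name__=='__main__': find()
```

```bash
python3 find.py
```

```text
17.05 [0.5269 0.068  0.0208]
scene [266 230  10  11  78] [0.525 0.096] [40. 18.] [[503.0, 89.0], [514.0, 75.0], [545.0, 101.0], [533.0, 114.0]]
```

Converted, -0.015 m / 0.25 = -0.06, -0.012 m / 0.25 = -0.048.

Call:
inch_along --moves '[{"sx":-0.032, "aperture":0}, {"sx":-0.048, "aperture":0}, {"sx":-0.06, "aperture":0}, {"sx":-0.06, "sz":0.002, "aperture":0}, {"sx":-0.06, "aperture":0}, {"sx":-0.06, "sz":0.002, "aperture":0}, {"sx":-0.06, "aperture":0}, {"sx":-0.06, "aperture":0}, {"sx":-0.048, "aperture":0}, {"sx":-0.032, "aperture":0}, {"sx":-0.02, "aperture":0}, {"aperture":0}]'

```text
time_s: 18.35
ee_pos: [0.5431, 0.2019, 0.0198]
ee_rot: [[-0.12, -0.993, 0.0], [-0.993, 0.12, 0.0], [-0.0, -0.0, -1.0]]
ft_force: [1.2, -0.2, 0.3]
grip_width: 0.0002
grasp_force: 0.0
```

```bash
python3 find.py
```

```text
18.35 [0.5431 0.2019 0.0198]
scene [223 209   8   9  53] [0.541 0.23 ] [37. 15.] [[523.0, 222.0], [533.0, 212.0], [560.0, 237.0], [550.0, 248.0]]
```

Call:
inch_along --moves '[{"sx":0.12, "aperture":0}, {"sx":0.08, "sz":-0.12, "aperture":0}, {"sz":-0.2, "aperture":0}, {"sx":0.16, "sz":-0.08, "aperture":0}, {"sx":0.18, "aperture":0}, {"sx":0.18, "aperture":0}, {"sx":0.18, "aperture":0}, {"sx":0.18, "aperture":0}, {"sx":0.18, "aperture":0}, {"sx":0.18, "aperture":0}, {"sx":0.18, "aperture":0}, {"aperture":0}]'

```text
time_s: 19.65
ee_pos: [0.4925, -0.2052, 0.1197]
ee_rot: [[-0.128, -0.992, -0.001], [-0.992, 0.128, -0.0], [0.0, 0.001, -1.0]]
ft_force: [-0.7, -0.3, -0.2]
grip_width: -0.0004
grasp_force: 0.0
```

```bash
python3 find.py
```

Run:
```python
from h import *
p,d=eyes.capture('top');q,_=eyes.capture('scene')
a=cv2.resize(p[120:340,90:490,::-1],None,fx=2,fy=2,interpolation=3)
o=proj('top',[[.4885,.192,0],[.402,.188,0],[.575,.197,0]]);print(o)
b=cv2.resize(q[170:250,120:280,::-1],None,fx=2,fy=2,interpolation=3)
a[0:160,480:800]=b
cv2.imwrite('pics/f.png',a)
```

```text
19.65 [ 0.4925 -0.2052  0.1197]
top [167 206  14  11 116] [0.547 0.228] [23. 18.] [[537.0, 218.0], [555.0, 216.0], [558.0, 239.0], [540.0, 241.0]]
scene [223 209  12  10  69] [0.543 0.228] [38. 24.] [[519.0, 233.0], [528.0, 210.0], [564.0, 224.0], [555.0, 246.0]]
[[193.30659409 243.20101934]
 [193.85692974 289.9470782 ]
 [192.33482901 197.54901552]]
```

View pics/f.png

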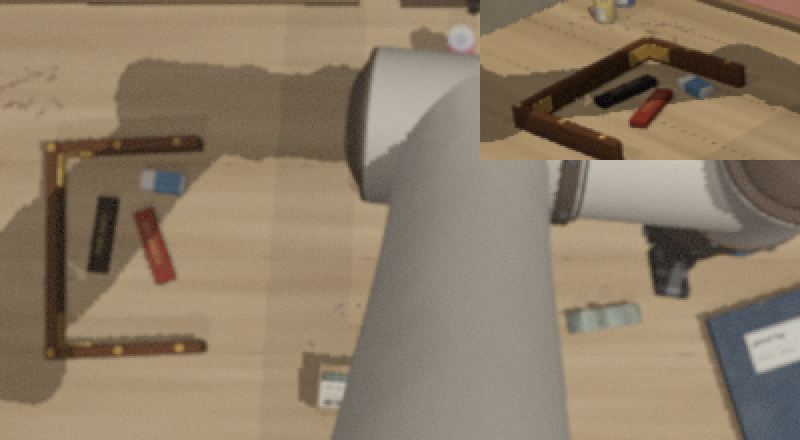

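The black stick (103,234), red stick (155,245) and eraser (163,182) all lie flat inside the bay. They are at least 15 mm past the mouth line at x≈206, and the arm is clear.

```bash
python3 -c "
from workcell import manip; print(manip.job_done())"
```

```text
the job is handed in; nothing more can be done
None
```

I swept both ink sticks and the eraser flat into the bay and handed the job in at about 20 s of robot time. The last picture showed all three at least 15 mm past the mouth line, and the brush rest in place. I never lined the fingers up against the other bystanders, though the arm partly hid them in that last picture, and no verdict came back.

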